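# Clear the battery tester and hold a pack on its sprung contacts

### The arm

A 6-joint arm with a two-finger parallel gripper is mounted at the origin on the work surface. World frame = base frame: x ahead of the robot, y to its left, z up, the work surface at z = 0. Lengths are in m, angles in rad, forces in N, time in s.
With the tool pointing down it reaches from about 0.4 to 0.825 m from the base axis. Payload 7 kg.
Tool frame: the origin (TCP) lies at the very end of the fingers, on their centre line; the grasp point (between the pads) lies 19 mm behind it (robot.grasp_offset is the distance from the TCP to the grasp point, in m); y points along the fingers, z is the direction in which the jaws open and shut, and the axes are right-handed (so a half turn about y gives the same grasp; the last joint's range is limited). The gripper opens to 88 mm and grips with 3 to 60 N. Pads are 19 mm wide; open, the fingers measure 130 mm over their backs; the gripper's body (78 mm by 193 mm) begins 47 mm behind the grasp point.
Start: joints at [1.522, 0.359, 0.012, 0, -1.224, -0.288], TCP at [0.223, 0.637, 0.192] pointing down, gripper open.
Joint ranges: [-3.07, 3.07], [-1.43, 2.12], [-1.02, 1.25], [-3.03, 1.67], [-3.05, -0], [-3.03, 3.03]. Speed limits (rad/s): [2.39, 2.39, 3.01, 3.14, 3.14, 3.14].

### API

Orientations are given as a unit quaternion [w, x, y, z].
In Python, from workcell import sensors, cams, robot gives the robot as it stands.
- The arm moves only by the tool carry_out, never from a script. Its argument "deltas" is a list of rows, each a list of 5 numbers: the gripper command: -1 is fully open, 1 is shut, values between are in proportion, then the shift along the world's x, y, z in cm, then the turn about the world's z in rad. A call has 1 to 20 rows; each row is the pose to reach, as a shift and turn from the pose commanded when the call began; what a row does not reach only later rows make up. A row lasts 1/10 s, in which the tool goes at most 50 mm and 8.59 degrees, less where a joint would pass 70% of its speed; a pose out of reach is approached as far as the arm can. A call with a gripper value outside its range is refused whole. The fingers move at their own pace and stop on an object; "grip_force" is the grip in N (left out, the last holds). Time passes only in rows, so rows that repeat a pose let the fingers close. It gives the time, the measured TCP pose, the force and the opening at its end, in the units of the state.
- sensors.get_obs(): the state, without advancing time (a new reading comes with each control period).
- cams.grab_frame(name): name is "side" or "top"; returns (picture, depth): 420x560x3 uint8, red, green, blue; 420x560 float32, m along the optical axis (not along the pixel's ray), 0 where there is no reading.
- cams.camera_params(name): a dict with "vertical_fov" (degrees; the focal length in pixels is half the picture's height over the tangent of half this angle, whatever the lens; pixels are square), "cx", "cy" (the principal point, pixels), "k1" (the pictures are not rectified: a ray, as slopes to the right and down, at radius r is drawn at 1 + k1 r^2 times it, then the intrinsics apply), "R" (3x3) and "t" (3): a world point X has camera coordinates R X + t. Camera axes: x right, y down, z forward; pixel columns grow to the right and rows downward; lengths in m; the calibration is good to about 2 mm. A picture is of the moment at which its call begins. camera_params takes no time and is no camera call.
- robot.close_job(): hands the job in, once; it reports no verdict.
The state is a dict: "time": time; "joint_pos": joint angles; "dq": joint speeds; "joint_torque": joint torques, N m; "tool_pos": TCP position; "ee_rot": TCP orientation; "wrist_force": force on the tool from outside, world axes, zero at the start; "moment": the same for the moment, N m; "gripper_width": finger opening in m.
Only numpy, scipy, OpenCV 4.12 (cv2) and the standard library are available. Lean on these libraries where they do the work, as an engineer would, in place of code of your own. Each camera call takes 0.05 s, during which the arm holds its last target.

### The job

Clear the two wooden offcuts off the top of the battery tester into the steel scrap bowl. Then take the blue battery pack from its rack, lower it contacts first through the slot in the tester's guard plate, and press it down, without forcing it, onto the sprung contacts until its white line is level with the top of the guard. Finish still gripping the pack and holding it down there against the springs, and leave the orange pack, the solder reel and the screwdriver alone.

Things in the scene. Friction and masses are not known exactly. Their poses are not given: they have to be found in the camera images.
- tester: Battery pack tester, fixed to the bench. Grey base 245 x 160 x 40 mm; on it a guard hood with clear walls and an aluminium top plate 130 mm (x) x 150 mm (y) x 12 mm, top face 120 mm above the bench; behind the hood (its +x side, x from 80 to 162 mm) a display unit up to 107 mm high. Origin: on the bench under the middle of the slot; z up, y along the slot.
- slot (a point): Middle of the slot, level with the guard plate's top face (120 mm above the bench). The slot goes right through the 12 mm plate and is lined with a black guide bush: 20 mm wide (x) and 62 mm long (y) at the top face, bevelled inwards over the first 8 mm, then straight, 14 mm wide and 56 mm long, over the last 4 mm. Axes as the tester's.
- contacts (a joint): Travel of the sprung contact carriage under the slot, m: 0 = up (brass contacts 48 mm below the guard's top face), growing as it is pressed down, stop at 0.010. Spring: about 5 N to start it, about 12 N at the stop. It pushes the pack back up if the pack is let go. At 0.007 the pack's white line is level with the guard's top.
- pack: Blue slab battery pack, 12 mm thick (x), 54 mm wide (y), 110 mm tall (z), about 130 g, with a black top end and a thin white line all round it 55 mm above its underside. The lowest 8 mm are a slightly smaller black contact nose 9 x 50 mm. Either way round fits the tester. Origin: centre of its underside; z up when it stands. It starts standing upright in one of the rack's two pockets with little play; lift it at least 50 mm to get it out.
- rack: Black rack, fixed to the bench, 28 x 144 x 50 mm, two pockets side by side along its y, one for the blue and one for the orange pack, pocket floor 6 mm above the bench. Origin: centre of its underside.
- bowl: Round steel scrap bowl, fixed to the bench, 160 mm outside diameter, 60 mm high, wall 3 mm, inner floor 4 mm above the bench. Origin: centre of its underside.
- scrap1: Brown offcut of wooden board, 40 x 30 x 16 mm (x, y, z), about 20 g, lying flat on the guard plate across the slot. Origin: its centre.
- scrap2: Brown offcut like the first, 40 x 30 x 16 mm, about 20 g, lying flat on the guard plate beside the slot's +y end. Origin: its centre.
- spare: Orange battery pack of the same shape as the blue one, standing in the other pocket of the rack, to be left alone. Origin: centre of its underside.
- reel: White reel of solder, 56 mm diameter, 36 mm high, standing on the bench, to be left alone. Origin: centre of its underside.
- driver: Small screwdriver with a yellow handle, 150 mm long, 26 mm thick, lying on the bench, to be left alone. Origin: middle of its length, on the bench; it lies along its x.

How it is judged:
On the way, in this order (a step that is already met when the one before it is completed fails the run):
1. both offcuts are let go in the scrap bowl (horizontal distance between each of scrap1, scrap2 and bowl below 0.076 m and z of each of scrap1, scrap2 in the frame of bowl below 0.055 m and contact force between the fingers and scrap1 below 0.2 N and contact force between the fingers and scrap2 below 0.2 N), for 0.2 s.
2. the foot of the blue pack has passed down through the slot (z of pack in the frame of slot below -0.02 m and horizontal distance between pack and slot below 0.006 m), for 0.1 s.
At the end, for the whole second after the job is handed in: Both offcuts lie in the bowl (centres within 76 mm of its axis, below 55 mm); the blue pack is upright in the slot (foot within 6 mm of its axis, tilt under 5 degrees), still, gripped (over 14 N), and holds the sprung contacts down by more than 4 mm (white line at most 3 mm above the guard) (horizontal distance between each of scrap1, scrap2 and bowl below 0.076 m and z of each of scrap1, scrap2 in the frame of bowl below 0.055 m and horizontal distance between pack and slot below 0.006 m and angle between pack's own z axis and vertical below 0.09 rad and z of pack in the frame of slot below -0.0515 m and value of joint contacts above 0.004 m and contact force between the fingers and pack above 14 N and linear speed of pack below 0.02 m/s); the arm keeps its last pose, push and grip.
It fails at once if the pack is forced against the tester (more than 45 N) (contact force between pack and tester above 45 N).
It fails at once if the orange pack is moved more than 30 mm (distance of spare from where it was at the start of the episode above 0.03 m).
It fails at once if the solder reel is moved more than 30 mm (distance of reel from where it was at the start of the episode above 0.03 m).
It fails at once if the screwdriver is moved more than 30 mm (distance of driver from where it was at the start of the episode above 0.03 m).
It also fails if it takes over 69 s, if anything falls off the work surface, if the arm or the gripper's body presses on something with over 40 N, if the wrist force passes 120 N, or if a joint passes its speed limit or range.

## Working session

There is one attempt and no reset: what is moved stays moved. The work goes in short steps, Python scripts to look and compute and a tool call to move; the robot and the scene stay as the last step left them, time stands still between calls to the robot, and variables do not carry over. Pictures are saved under pics/ and viewed, and the job is handed in when it is done.

Besides the shell and the picture viewer there is one more tool, called after "Emit:" by a JSON object that holds its "method" and its "body". carry_out: Moves the arm, as the interface text tells. Its arguments: {"type":"object","properties":{"deltas":{"type":"array","items":{"type":"array","items":{"type":"number"}}},"grip_force":{"type":"number"}},"required":["deltas"]}

```bash
mkdir -p pics; cat > h.py <<'E'
import numpy as np, cv2
from workcell import sensors, cams, robot
def grab(n,f):
    im,d=cams.grab_frame(n); cv2.imwrite('pics/%s.png'%f,im[:,:,::-1]); np.savez('pics/%s.npz'%f,im=im,d=d); return im,d
def K(n):
    p=cams.camera_params(n); f=210/np.tan(np.radians(p['vertical_fov'])/2); return p,f
def rays(n,uv):
    p,f=K(n); uv=np.atleast_2d(uv).astype(float)
    A=np.array([[f,0,p['cx']],[0,f,p['cy']],[0,0,1]])
    s=(uv-[p['cx'],p['cy']])/f
    u=s.copy()
    for _ in range(30): u=s/(1+p['k1']*(u**2).sum(1,keepdims=True))
    R=np.array(p['R']);t=np.array(p['t'])
    d=np.c_[u,np.ones(len(u))]@R
    return -R.T@t,d,u
def onz(n,uv,z):
    o,d,_=rays(n,uv); return o+d*((z-o[2])/d[:,2])[:,None]
def pts(n,uv,dep):
    o,d,_=rays(n,uv); return o+d*np.asarray(dep)[:,None]
def proj(n,X):
    p,f=K(n); c=np.atleast_2d(X)@np.array(p['R']).T+np.array(p['t']); u=c[:,:2]/c[:,2:]
    return u*(1+p['k1']*(u**2).sum(1,keepdims=True))*f+[p['cx'],p['cy']]
E
python3 - <<'E'
from h import *
for n in('top','side'):
    grab(n,n+'0'); p,f=K(n); print(n,f,p['cx'],p['cy'],p['k1'],-np.array(p['R']).T@p['t'])
print(sensors.get_obs())
E
```

```text
top 427.8428430314639 279.98556504892673 212.4547484379271 -0.003833272831001544 [0.50496221 0.01558301 0.93970616]
side 385.5746153401567 279.7082126301953 204.56820811499557 0.026709554308979516 [0.38128849 0.58454375 0.59348502]
{'time': 0.1, 'joint_pos': array([ 1.52209266e+00,  3.59312451e-01,  1.11155464e-02, -2.91193744e-04,
       -1.22412340e+00, -2.88119747e-01]), 'dq': array([-0.00055302, -0.00105904,  0.00144653,  0.00151805, -0.00075675,
        0.00127369]), 'joint_torque': array([-1.30399680e-03, -5.84166312e+01,  2.93749040e+01,  7.01554477e+00,
        1.01232881e-02, -4.22094922e-05]), 'tool_pos': array([0.22294268, 0.63657384, 0.19150617]), 'ee_rot': array([ 0.11858922, -0.11852569, -0.6965502 ,  0.69764323]), 'wrist_force': array([ 0.215781  , -0.85605935, -0.22241576]), 'moment': array([-0.0205186 , -0.01451052,  0.04804381]), 'gripper_width': 0.08769590454317308}
```

View pics/top0.png

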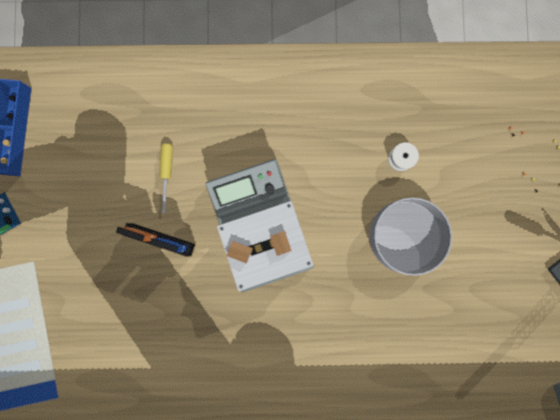

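View pics/side0.png

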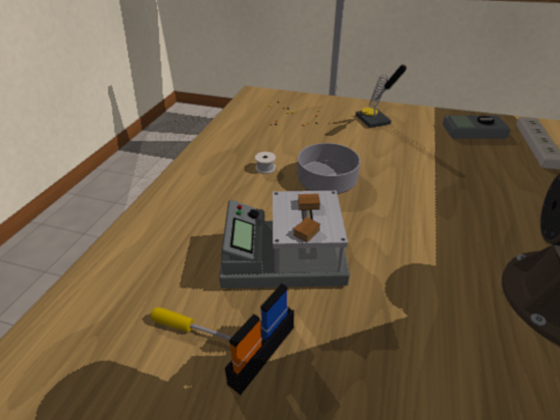

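Top view: the image's up direction is about +x and left is about +y. The tester is at (260,235) with offcuts at (240,252) and (280,243). The bowl is at (411,236), the rack at (156,239), the reel at (405,156) and the driver at (165,180). In the side view the blue pack stands in the tester-side (–y) pocket. Next I measure.

```bash
cat > m.py <<'E'
from h import *
D=np.load('pics/top0.npz');im,d=D['im'],D['d']
hsv=cv2.cvtColor(im,cv2.COLOR_RGB2HSV)
v,u=np.mgrid[0:420,0:560]
P=pts('top',np.c_[u.ravel(),v.ravel()],d.ravel()).reshape(420,560,3)
np.save('pics/P0.npy',P)
def rect(mask,z,name,n='top'):
    mask=mask.astype(np.uint8)
    cs,_=cv2.findContours(mask,0,cv2.CHAIN_APPROX_NONE)
    for c in sorted(cs,key=cv2.contourArea,reverse=True)[:3]:
        if cv2.contourArea(c)<15: continue
        w=onz(n,c[:,0,:],z)[:,:2]
        r=cv2.minAreaRect((w*1000).astype(np.float32))
        print(name,'px',c[:,0].mean(0).round(),'c',np.round(r[0],1),'size',np.round(r[1],1),'ang',round(r[2],1))
Z=P[:,:,2]
near=(u>205)&(u<320)&(v>150)&(v<300)
print('wood z',np.median(Z[330:350,60:100]))
br=near&(hsv[...,0]<20)&(hsv[...,1]>90)
rect(br&(Z>0.128),0.136,'scrap')
rect(near&(Z>0.114),0.12,'plate')
rect((Z>0.05)&(u>360)&(u<460)&(v>185),0.06,'bowl')
rk=(u>105)&(u<205)&(v>210)&(v<265)
rect(rk&(Z>0.02),0.05,'rack')
rect(rk&(Z>0.09),0.116,'packtops')
for q in [(240,252),(280,243),(258,247),(300,265),(176,244),(140,235)]: print(q,P[q[1],q[0]].round(4),im[q[1],q[0]])
E
python3 m.py; python3 - <<'E'
import cv2
im=cv2.imread('pics/top0.png')
a=cv2.resize(im[195:295,200:320],None,fx=5,fy=5,interpolation=cv2.INTER_CUBIC)
cv2.imwrite('pics/c1.png',a)
a=cv2.resize(im[215:265,105:205],None,fx=7,fy=7,interpolation=cv2.INTER_CUBIC)
cv2.imwrite('pics/c2.png',a)
E
```

```text
wood z 0.0011744055750081417
scrap px [239. 251.] c [484.4  87.9] size [38.4 27.5] ang 69.3
scrap px [280. 243.] c [499.2  11.8] size [37.3 29. ] ang 17.6
plate px [264. 246.] c [494.4  41.7] size [130.1 151.5] ang 18.1
bowl px [412. 236.] c [ 509.6 -261.5] size [158.7 158.9] ang 43.6
rack px [155. 239.] c [511.9 269.8] size [162.5  29.9] ang 70.9
packtops px [132. 234.] c [520.8 294.7] size [61.7 14.5] ang 70.9
packtops px [165. 245.] c [498.4 230.9] size [59.1 13.8] ang 70.9
(240, 252) [0.4833 0.0859 0.1349] [151 115  81]
(280, 243) [0.4991 0.0108 0.1399] [147 115  79]
(258, 247) [0.4912 0.055  0.0716] [125 107  68]
(300, 265) [ 0.4567 -0.0268  0.12  ] [195 199 202]
(176, 244) [0.4995 0.2193 0.0771] [ 45  66 109]
(140, 235) [0.5179 0.2791 0.1164] [36 39 42]
```

View pics/c1.png

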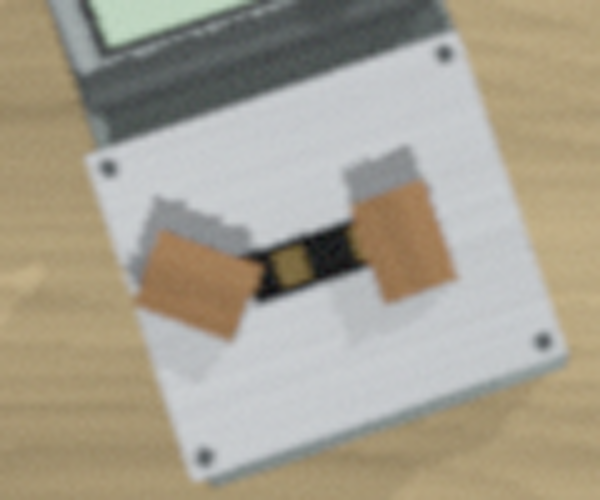

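View pics/c2.png

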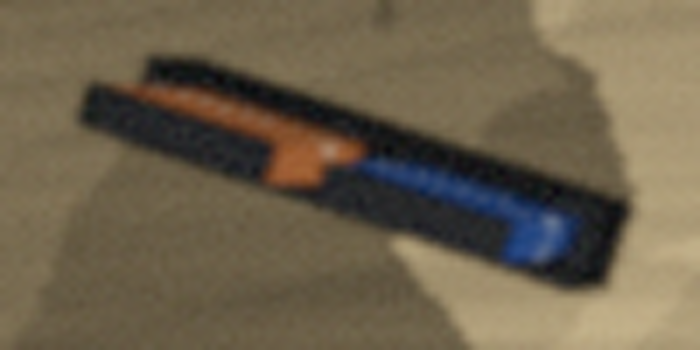

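Emit:
{"method": "carry_out", "body": {"deltas": [[-1,27.6,-62.5,0,-0.927],[-1,27.6,-62.5,0,-0.927],[-1,27.6,-62.5,0,-0.927],[-1,27.6,-62.5,0,-0.927],[-1,27.6,-62.5,0,-0.927],[-1,27.6,-62.5,0,-0.927],[-1,27.6,-62.5,0,-0.927],[-1,27.6,-62.5,0,-0.927],[-1,27.6,-62.5,0,-0.927],[-1,27.6,-62.5,0,-0.927],[-1,27.6,-62.5,0,-0.927],[-1,27.6,-62.5,0,-0.927],[-1,27.6,-62.5,0,-0.927],[-1,27.6,-62.5,0,-0.927],[-1,27.6,-62.5,0,-0.927],[-1,27.6,-62.5,0,-0.927],[-1,27.6,-62.5,0,-0.927]]}}

```text
time: 1.8
tool_pos: [0.4987, 0.0125, 0.1922]
ee_rot: [0.418, -0.417, -0.571, 0.571]
wrist_force: [1.0, -0.1, 0.2]
gripper_width: 0.0874
```

```bash
cat > j.py <<'E'
from h import *
from scipy.spatial.transform import Rotation as Ro
o=sensors.get_obs();q=o['ee_rot'];M=Ro.from_quat([q[1],q[2],q[3],q[0]]).as_matrix()
print(o['time'],o['tool_pos'].round(4),'jaw',np.degrees(np.arctan2(M[1,2],M[0,2]))%180,'y',M[:,1].round(4),o['wrist_force'].round(1),o['gripper_width'],o['joint_pos'].round(2))
E
python3 j.py
sed -i 's/(Z>0.09)/(Z>0.109)/' m.py; python3 m.py|grep packt
python3 - <<'E'
from h import *
grab('side','s1')
E
```

```text
1.8 [0.4987 0.0125 0.1922] jaw 17.601747534033564 y [-4.e-04  1.e-04 -1.e+00] [ 1.  -0.1  0.2] 0.08743925469054116 [ 0.42  0.07 -0.37 -0.   -1.14 -0.11]
packtops px [130. 234.] c [521.7 297.3] size [56.2 14.5] ang 70.9
packtops px [164. 245.] c [498.3 232.5] size [56.  12.6] ang 70.9
```

View pics/s1.png

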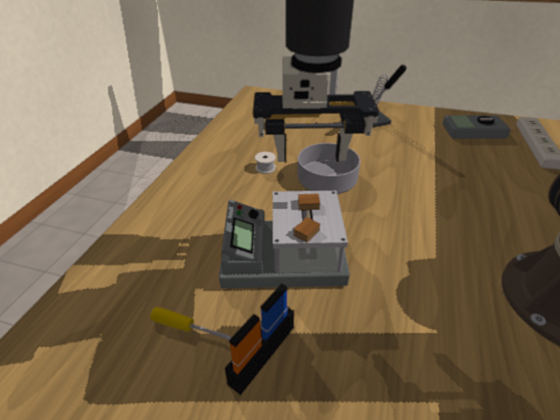

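The gripper hangs over scrap1 (308,201), with fingertips at about (283,160) and (343,160), jaw along its long side. Next I descend and grip.

Emit:
{"method": "carry_out", "body": {"deltas": [[-1,0,0,-4,0],[-1,0,0,-6,0],[-1,0,0,-6.9,0],[-1,0,0,-6.9,0],[0.3,0,0,-6.9,0],[0.3,0,0,-6.9,0],[0.3,0,0,-6.9,0],[0.3,0,0,-6.9,0],[0.3,0,0,-6.9,0]], "grip_force": 12}}

```text
time: 2.75
tool_pos: [0.4992, 0.0121, 0.1237]
ee_rot: [-0.418, 0.418, 0.571, -0.57]
wrist_force: [-0.1, 0.0, -0.1]
gripper_width: 0.0533
```

Emit:
{"method": "carry_out", "body": {"deltas": [[0.5,0,0,0,0],[0.5,0,0,0,0],[0.5,0,0,0,0],[0.5,0,0,0,0],[0.5,0,0,3,0],[0.5,0,0,6,0],[0.5,0,0,6,0]]}}

```text
time: 3.45
tool_pos: [0.5016, 0.0125, 0.1874]
ee_rot: [-0.416, 0.419, 0.572, -0.569]
wrist_force: [1.0, -0.1, 0.7]
gripper_width: 0.0218
```

```bash
python3 - <<'E'
from h import *
grab('side','s2')
E
```

```text
(no output)
```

View pics/s2.png

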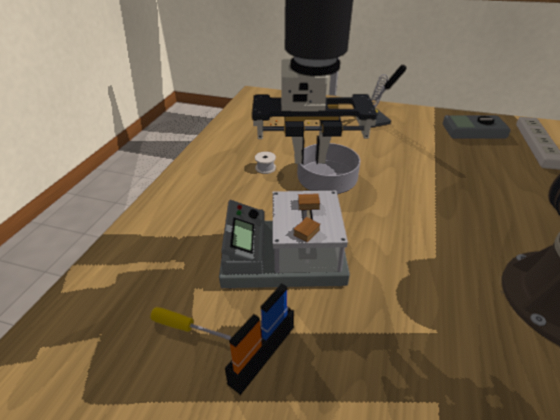

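```bash
python3 - <<'E'
from h import *
a=cv2.imread('pics/s1.png');b=cv2.imread('pics/s2.png')
A=np.hstack([cv2.resize(x[85:250,235:375],None,fx=2.8,fy=2.8,interpolation=cv2.INTER_CUBIC) for x in(a,b)])
print(A.shape);cv2.imwrite('pics/c3.png',A)
import runpy
E
python3 j.py; ls -la; ls workcell* 2>/dev/null
```

```text
(462, 784, 3)
3.5 [0.5004 0.0125 0.1853] jaw 17.600849500263365 y [ 0.0039  0.0014 -1.    ] [ 0.1 -0.9 -0.5] 0.021850729971853517 [ 0.42  0.07 -0.38  0.   -1.12 -0.11]
total 24
drwxr-xr-x  3 agent agent 4096 Dec  6 21:47 .
drwxr-xr-x 23 root  root  4096 Dec  6 21:45 ..
-rw-r--r--  1 agent agent  957 Dec  6 21:45 h.py
-rw-r--r--  1 agent agent  328 Dec  6 21:47 j.py
-rw-r--r--  1 agent agent 1116 Dec  6 21:47 m.py
drwxr-xr-x  2 agent agent 4096 Dec  6 21:48 pics
```

View pics/c3.png

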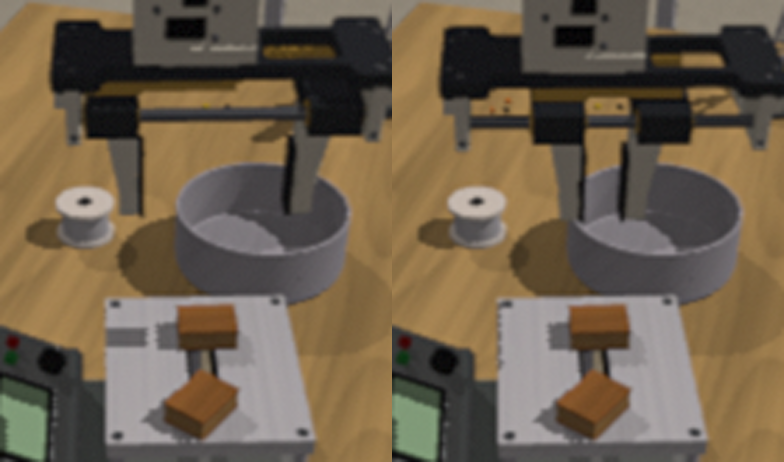

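Emit:
{"method": "carry_out", "body": {"deltas": [[-0.4,0,0,0,0],[-0.4,0,0,0,0],[-0.4,0,0,0,0],[-0.4,0,0,0,0],[-0.4,0,0,0,0],[-0.4,0,0,0,0],[-0.4,0,0,-2,0],[-0.4,0,0,-4,0],[-0.4,0,0,-5.5,0],[-0.4,0,0,-6.1,0],[-0.4,0,0,-6.1,0],[0.3,0,0,-6.1,0],[0.3,0,0,-6.1,0],[0.3,0,0,-6.1,0],[0.3,0,0,-6.1,0],[0.3,0,0,-6.1,0]], "grip_force": 20}}

```text
time: 5.1
tool_pos: [0.4992, 0.0121, 0.1227]
ee_rot: [-0.418, 0.418, 0.571, -0.57]
wrist_force: [0.6, 0.0, -0.1]
gripper_width: 0.0317
```

```bash
python3 j.py; python3 - <<'E'
from h import *
grab('side','s3')
b=cv2.imread('pics/s3.png')
cv2.imwrite('pics/c4.png',cv2.resize(b[140:260,235:375],None,fx=4,fy=4,interpolation=cv2.INTER_CUBIC))
E
```

```text
5.1 [0.4992 0.0121 0.1227] jaw 17.59191647167509 y [ 5.e-04  2.e-04 -1.e+00] [ 0.6  0.  -0.1] 0.031736163630376 [ 0.42  0.13 -0.47  0.   -0.97 -0.11]
```

View pics/c4.png

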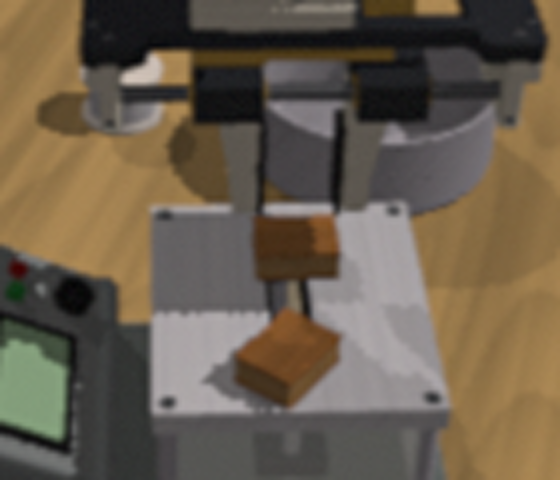

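```bash
python3 - <<'E'
from h import *
grab('top','t3')
print('tcp side',proj('side',[.4992,.0121,.1227]),'top',proj('top',[.4992,.0121,.1227]))
X=np.array([.4992,.0118,.136]);print('scrap side',proj('side',X),proj('top',X))
for n in('top','side'):
    p=cams.camera_params(n);print(n,np.round(p['R'],4).tolist(),np.round(p['t'],4),np.linalg.det(np.array(p['R'])))
D=np.load('pics/s3.npz');d=D['d']
for q in [(308,199),(308,230),(290,170),(328,170)]:
  print(q,pts('side',[q],[d[q[1],q[0]]]).round(4))
b=cv2.imread('pics/t3.png');cv2.imwrite('pics/c5.png',cv2.resize(b[180:300,190:330],None,fx=4,fy=4,interpolation=cv2.INTER_CUBIC))
E
```

```text
tcp side [[309.33910871 204.50740244]] top [[279.27927162 242.91737345]]
scrap side [[309.66716986 199.02430121]] [[279.47028691 242.96493837]]
top [[-0.0136, -0.9999, 0.006], [-0.9979, 0.0132, -0.064], [0.064, -0.0069, -0.9979]] [0.0168 0.5639 0.9056] 1.0000000000000002
side [[-0.9563, -0.2922, -0.0063], [-0.1791, 0.6028, -0.7775], [0.231, -0.7425, -0.6288]] [0.5392 0.1774 0.7191] 0.9999999999999996
(308, 199) [[0.5019 0.0145 0.1375]]
(308, 230) [[0.4816 0.0973 0.1356]]
(290, 170) [[0.5258 0.0601 0.2288]]
(328, 170) [[0.4645 0.0404 0.2278]]
```

View pics/c5.png

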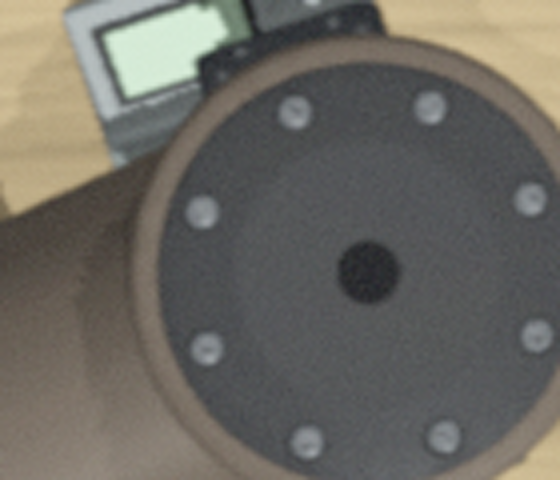

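```bash
python3 - <<'E'
from h import *
D=np.load('pics/s3.npz');d=D['d']
for c in(294,297,325,328):
  for r in range(166,198,3):
    print((c,r),D['im'][r,c],d[r,c].round(3),pts('side',[(c,r)],[d[r,c]]).round(3)[0])
D=np.load('pics/s1.npz');d=D['d']
print()
for r in range(135,166,3):
    print((283,r),d[r,283].round(3),pts('side',[(283,r)],[d[r,283]]).round(3)[0])
E
```

```text
(294, 166) [21 23 21] 0.648 [0.52  0.057 0.236]
(294, 169) [17 15 15] 0.649 [0.519 0.06  0.232]
(294, 172) [93 87 80] 0.687 [0.526 0.032 0.206]
(294, 175) [90 86 78] 0.692 [0.526 0.032 0.2  ]
(294, 178) [93 87 80] 0.695 [0.526 0.032 0.194]
(294, 181) [91 86 79] 0.701 [0.526 0.03  0.186]
(294, 184) [91 85 79] 0.704 [0.526 0.031 0.18 ]
(294, 187) [91 86 79] 0.708 [0.525 0.032 0.173]
(294, 190) [92 86 79] 0.711 [0.525 0.033 0.167]
(294, 193) [94 90 89] 0.779 [ 0.538 -0.016  0.122]
(294, 196) [99 96 97] 0.771 [ 0.535 -0.006  0.122]
(297, 166) [18 18 19] 0.647 [0.515 0.057 0.237]
(297, 169) [13 13 15] 0.65 [0.514 0.057 0.231]
(297, 172) [95 89 81] 0.688 [0.521 0.029 0.206]
(297, 175) [93 88 80] 0.691 [0.521 0.031 0.2  ]
(297, 178) [92 88 80] 0.698 [0.521 0.028 0.192]
(297, 181) [91 86 79] 0.7 [0.521 0.03  0.186]
(297, 184) [92 87 80] 0.706 [0.521 0.028 0.179]
(297, 187) [93 88 80] 0.707 [0.52  0.031 0.174]
(297, 190) [94 88 80] 0.713 [0.52  0.029 0.166]
(297, 193) [95 91 89] 0.781 [ 0.532 -0.019  0.121]
(297, 196) [95 92 92] 0.775 [ 0.53  -0.011  0.119]
(325, 166) [21 19 17] 0.648 [0.47  
[... 770 characters left out ...]
3 [ 0.497 -0.185  0.044]
(328, 184) [76 72 74] 0.949 [ 0.496 -0.185  0.035]
(328, 187) [74 71 74] 0.954 [ 0.495 -0.185  0.027]
(328, 190) [109 105 107] 0.963 [ 0.495 -0.187  0.016]
(328, 193) [168 162 165] 0.779 [ 0.472 -0.036  0.121]
(328, 196) [168 163 164] 0.772 [ 0.47  -0.027  0.121]

(283, 135) 0.64 [0.545 0.038 0.281]
(283, 138) 0.645 [0.545 0.037 0.274]
(283, 141) 0.647 [0.545 0.038 0.27 ]
(283, 144) 0.65 [0.545 0.038 0.264]
(283, 147) 0.656 [0.545 0.037 0.257]
(283, 150) 0.669 [0.547 0.029 0.246]
(283, 153) 0.662 [0.545 0.038 0.246]
(283, 156) 0.665 [0.545 0.038 0.24 ]
(283, 159) 0.669 [0.545 0.038 0.234]
(283, 162) 1.092 [ 0.646 -0.301  0.001]
(283, 165) 1.077 [ 0.641 -0.284  0.002]
```

Important finding: the side camera agrees with the scrap's position. But the visible fingertips end at z≈0.163 while the reported TCP z is 0.123. Frame s1 shows the same gap (0.232 against 0.192). The real tips are therefore about 40 mm above the reported TCP. xy agrees, so I'll correct z from what I see, and test it with a careful descent.

Emit:
{"method": "carry_out", "body": {"deltas": [[-0.4,0,0,0,0],[-0.4,0,0,0,0],[-0.4,0,0,0,0],[-0.4,0,0,0,0],[-0.4,0,0,-1.0,0],[-0.4,0,0,-2.5,0],[-0.4,0,0,-3.2,0],[-0.4,0,0,-3.5,0],[-0.4,0,0,-3.5,0]]}}

```text
time: 6.1
tool_pos: [0.4989, 0.0119, 0.087]
ee_rot: [0.418, -0.418, -0.57, 0.571]
wrist_force: [1.1, -0.1, -0.5]
gripper_width: 0.0616
```

```bash
python3 j.py; python3 - <<'E'
from h import *
im,d=grab('side','s4')
b=cv2.imread('pics/s4.png')
cv2.imwrite('pics/c6.png',cv2.resize(b[140:260,235:375],None,fx=4,fy=4,interpolation=cv2.INTER_CUBIC))
for c in (288,290,292,332,334):
  for r in range(185,210,2): print((c,r),im[r,c],pts('side',[(c,r)],[d[r,c]]).round(3)[0])
E
```

```text
6.1 [0.4989 0.0119 0.087 ] jaw 17.595211352229626 y [-8.e-04 -5.e-04 -1.e+00] [ 1.1 -0.1 -0.5] 0.06160056454141595 [ 0.42  0.17 -0.51  0.   -0.89 -0.11]
(288, 185) [17 16 17] [0.528 0.062 0.199]
(288, 187) [41 39 36] [0.529 0.062 0.194]
(288, 189) [95 89 82] [0.536 0.036 0.169]
(288, 191) [93 88 80] [0.536 0.034 0.163]
(288, 193) [94 88 81] [0.536 0.034 0.159]
(288, 195) [96 90 83] [0.536 0.035 0.155]
(288, 197) [95 89 81] [0.536 0.035 0.15 ]
(288, 199) [106 100  91] [0.536 0.036 0.146]
(288, 201) [95 90 82] [0.535 0.037 0.142]
(288, 203) [95 89 82] [0.535 0.036 0.137]
(288, 205) [96 90 83] [0.536 0.034 0.13 ]
(288, 207) [90 86 79] [0.536 0.036 0.127]
(288, 209) [84 81 82] [0.535 0.037 0.123]
(290, 185) [16 17 18] [0.525 0.06  0.197]
(290, 187) [43 41 39] [0.525 0.061 0.194]
(290, 189) [93 87 81] [0.533 0.033 0.168]
(290, 191) [90 85 78] [0.532 0.035 0.165]
(290, 193) [91 86 79] [0.532 0.035 0.16 ]
(290, 195) [89 85 77] [0.532 0.034 0.155]
(290, 197) [74 69 64] [0.536 0.021 0.14 ]
(290, 199) [106 101  92] [0.534 0.029 0.141]
(290, 201) [113 107  97] [0.532 0.035 0.142]
(290, 203) [91
[... 1133 characters left out ...]
00  94  88] [0.456 0.01  0.13 ]
(332, 207) [125 120 119] [0.456 0.004 0.12 ]
(332, 209) [153 150 150] [0.455 0.01  0.121]
(334, 185) [16 16 17] [0.452 0.037 0.196]
(334, 187) [61 59 54] [0.452 0.038 0.193]
(334, 189) [95 89 82] [0.455 0.011 0.169]
(334, 191) [94 88 80] [0.455 0.009 0.162]
(334, 193) [93 87 80] [0.454 0.009 0.158]
(334, 195) [98 93 86] [0.454 0.009 0.154]
(334, 197) [118 113 110] [0.453 0.01  0.15 ]
(334, 199) [151 146 145] [ 0.457 -0.021  0.121]
(334, 201) [156 151 152] [ 0.456 -0.015  0.12 ]
(334, 203) [158 153 154] [ 0.455 -0.008  0.121]
(334, 205) [146 141 142] [ 0.453 -0.003  0.12 ]
(334, 207) [151 146 148] [0.452 0.006 0.122]
(334, 209) [154 148 150] [0.451 0.008 0.12 ]
```

View pics/c6.png

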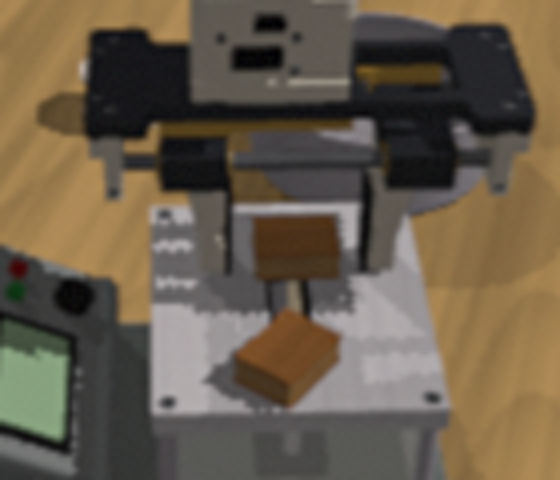

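The fingers now straddle scrap1, tips at z≈0.126 (reported 0.087), so the offset is about +39 mm. Lower 3 mm and grip.

Emit:
{"method": "carry_out", "body": {"deltas": [[-0.4,0,0,-0.3,0],[0.3,0,0,-0.3,0],[0.3,0,0,-0.3,0],[0.3,0,0,-0.3,0],[0.3,0,0,-0.3,0],[0.3,0,0,-0.3,0],[0.3,0,0,-0.3,0],[0.3,0,0,-0.3,0]], "grip_force": 15}}

```text
time: 6.95
tool_pos: [0.4997, 0.0119, 0.086]
ee_rot: [-0.417, 0.418, 0.571, -0.57]
wrist_force: [-3.9, -1.2, 12.5]
gripper_width: 0.0401
```

Emit:
{"method": "carry_out", "body": {"deltas": [[0.3,0,0,2,0],[0.3,0,0,5,0],[0.3,0,-3,7,0],[0.3,0.3,-8,7,0],[0.3,0.6,-13,7,0],[0.3,1.0,-18,7,0],[0.3,1.0,-22,5,0],[0.3,1.0,-25.3,2,0],[0.3,1.0,-25.3,-2,0],[0.3,1.0,-25.3,-5,0],[0.3,1.0,-25.3,-7,0],[0.3,1.0,-25.3,-7,0],[0.3,1.0,-25.3,-7,0]]}}

```text
time: 8.25
tool_pos: [0.5095, -0.2411, 0.0148]
ee_rot: [0.418, -0.418, -0.571, 0.571]
wrist_force: [-0.8, -0.5, -0.2]
gripper_width: 0.0398
```

```bash
python3 j.py; python3 - <<'E'
from h import *
grab('side','s5')
E
```

```text
8.25 [ 0.5095 -0.2411  0.0148] jaw 17.609968483107593 y [ 0.e+00 -3.e-04 -1.e+00] [-0.8 -0.5 -0.2] 0.039797045651158464 [-0.09  0.36 -0.45  0.   -0.76  0.4 ]
```

View pics/s5.png

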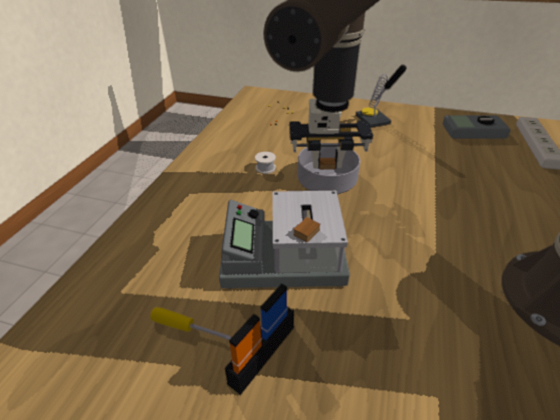

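Scrap1 is held inside the bowl (328,158). Release it and move over scrap2.

Emit:
{"method": "carry_out", "body": {"deltas": [[-0.3,0,0,0,0],[-0.3,0,0,0,0],[-0.3,0,0,0,0],[-0.3,0,0,0,0],[-0.3,0,0,4,0],[-0.3,0,0,8,0],[-0.4,0,4,12,0],[-0.4,0,9,12,0],[-0.4,-0.5,14,12,-0.1],[-0.4,-1,19,12,-0.25],[-0.4,-1.5,24,12,-0.4],[-0.4,-2,29,12,-0.55],[-0.4,-2.5,32.9,12,-0.668],[-0.4,-2.5,32.9,12,-0.668],[-0.4,-2.5,32.9,12,-0.668]]}}

```text
time: 9.8
tool_pos: [0.484, 0.0906, 0.1347]
ee_rot: [0.581, -0.581, -0.403, 0.402]
wrist_force: [0.6, -0.2, -0.1]
gripper_width: 0.0614
```

```bash
python3 j.py; python3 - <<'E'
from h import *
im,d=grab('side','s6')
m=(cv2.cvtColor(im,cv2.COLOR_RGB2HSV)[...,1]>120)
hs=cv2.cvtColor(im,cv2.COLOR_RGB2HSV)
v,u=np.mgrid[0:420,0:560]
P=pts('side',np.c_[u.ravel(),v.ravel()],d.ravel()).reshape(420,560,3)
mm=(hs[...,0]<20)&(hs[...,1]>90)&(abs(P[...,2]-.136)<.004)&(u>270)&(u<345)&(v>195)&(v<245)
w=P[mm][:,:2]*1000
print(len(w),cv2.minAreaRect(w.astype(np.float32)),w.mean(0))
E
```

```text
9.8 [0.484  0.0906 0.1347] jaw 159.41918727866758 y [ 8.e-04  6.e-04 -1.e+00] [ 0.6 -0.2 -0.1] 0.06139256228723663 [ 0.59  0.1  -0.47 -0.   -1.   -0.94]
302 ((486.0252685546875, 89.03424835205078), (41.709083557128906, 30.296875), 69.85860443115234) [486.17802383  91.1350859 ]
```

View pics/s6.png

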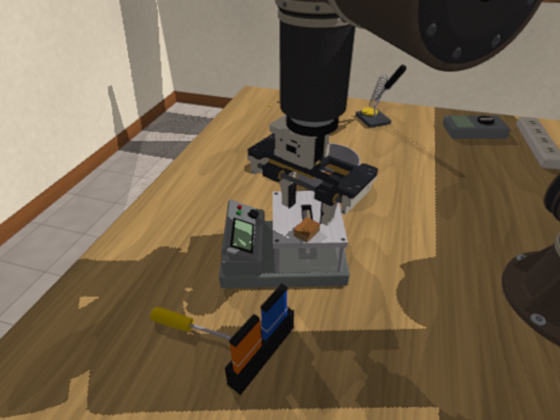

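Both views agree on scrap2 (≈0.485, 0.089, 70°). Descend and grip.

Emit:
{"method": "carry_out", "body": {"deltas": [[-0.4,0.1,0,-2,0],[-0.4,0.1,0,-4,0],[-0.4,0.1,0,-4.6,0],[-0.4,0.1,0,-4.6,0],[0.5,0.1,0,-4.6,0],[0.5,0.1,0,-4.6,0],[0.5,0.1,0,-4.6,0],[0.5,0.1,0,-4.6,0],[0.5,0.1,0,-4.6,0],[0.5,0.1,0,-4.6,0],[0.5,0.1,0,-4.6,0]]}}

```text
time: 10.95
tool_pos: [0.4852, 0.0882, 0.0887]
ee_rot: [-0.582, 0.582, 0.402, -0.402]
wrist_force: [-2.0, -0.2, 4.5]
gripper_width: 0.03
```

Emit:
{"method": "carry_out", "body": {"deltas": [[0.5,0,0,2,0],[0.5,0,0,5,0],[0.5,0,-3,7,0],[0.5,0.5,-8,7,0],[0.5,1,-13,7,0],[0.5,1.5,-18,7,0],[0.5,2,-23,7,0],[0.5,2.4,-28,7,0],[0.5,2.4,-33,5,0],[0.5,2.4,-36.4,2,0],[0.5,2.4,-36.4,-2,0],[0.5,2.4,-36.4,-5,0],[0.5,2.4,-36.4,-6.7,0],[0.5,2.4,-36.4,-6.7,0],[-0.2,2.4,-36.4,-6.7,0],[-0.2,2.4,-36.4,-6.7,0],[-0.2,2.4,-36.4,-6.7,0],[-0.2,2.4,-36.4,-6.7,0],[-0.2,2.4,-36.4,-3,0],[-0.2,2.4,-36.4,1,0]]}}

```text
time: 12.95
tool_pos: [0.508, -0.2757, 0.0986]
ee_rot: [0.582, -0.581, -0.401, 0.403]
wrist_force: [1.6, -1.0, 0.2]
gripper_width: 0.0525
```

Emit:
{"method": "carry_out", "body": {"deltas": [[-0.2,0,0,5,0],[-0.2,0,5,7,0.028],[-0.2,0,10,7,0.028],[-0.2,0,15,7,0.028],[-0.2,-0.5,20,7,0.028],[-0.2,-1,25,7,0.028],[-0.2,-1.2,30,7,0.028],[-0.2,-1.2,35,7,0.028],[-0.2,-1.2,40,7,0.028],[-0.2,-1.2,45,7,0.028],[-0.2,-1.2,50,7,0.028],[-0.2,-1.2,50.7,7,0.028],[-0.2,-1.2,50.7,7,0.028],[-0.2,-1.2,50.7,7,0.028]]}}

```text
time: 14.35
tool_pos: [0.4968, 0.2307, 0.1685]
ee_rot: [0.576, -0.576, -0.41, 0.41]
wrist_force: [0.1, -1.1, 0.2]
gripper_width: 0.0525
```

```bash
python3 j.py; python3 - <<'E'
from h import *
im,d=grab('side','s7'); grab('top','t7')
hs=cv2.cvtColor(im,cv2.COLOR_RGB2HSV)
v,u=np.mgrid[0:420,0:560]
P=pts('side',np.c_[u.ravel(),v.ravel()],d.ravel()).reshape(420,560,3)
for nm,lo,hi in(('blue',100,125),('orange',3,18)):
  mm=(hs[...,0]>=lo)&(hs[...,0]<hi)&(hs[...,1]>110)&(u>225)&(u<300)&(v>285)&(v<385)&(P[...,2]>.05)
  print(nm,mm.sum(),P[mm].mean(0).round(4),P[mm].min(0).round(3),P[mm].max(0).round(3))
for t in (0.110,):
  mm=(abs(P[...,2]-.116)<.0035)&(u>225)&(u<300)&(v>280)&(v<385)&(hs[...,2]<90)
  n,l=cv2.connectedComponents(mm.astype(np.uint8))
  for i in range(1,n):
    w=P[l==i]
    if len(w)>15: print(len(w),cv2.minAreaRect((w[:,:2]*1000).astype(np.float32)),w[:,2].mean())
E
```

```text
14.35 [0.4968 0.2307 0.1685] jaw 160.9530244663588 y [-1.e-04 -0.e+00 -1.e+00] [ 0.1 -1.1  0.2] 0.052544462305692916 [ 0.79  0.17 -0.31 -0.   -1.1  -1.12]
blue 586 [0.4979 0.2436 0.0837] [0.381 0.212 0.05 ] [0.514 0.585 0.593]
orange 838 [0.519  0.307  0.0868] [0.381 0.202 0.05 ] [0.546 0.585 0.593]
261 ((500.73553466796875, 235.49574279785156), (54.362998962402344, 13.211187362670898), 72.7369155883789) 0.1166738263229383
333 ((523.6408081054688, 300.7521667480469), (54.92436599731445, 13.408271789550781), 71.16558074951172) 0.11663207980823855
```

View pics/s7.png

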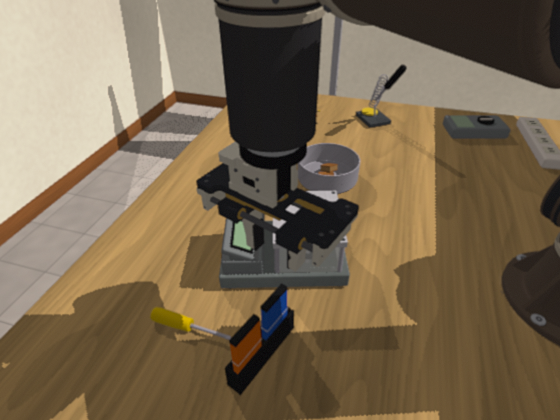

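View pics/t7.png

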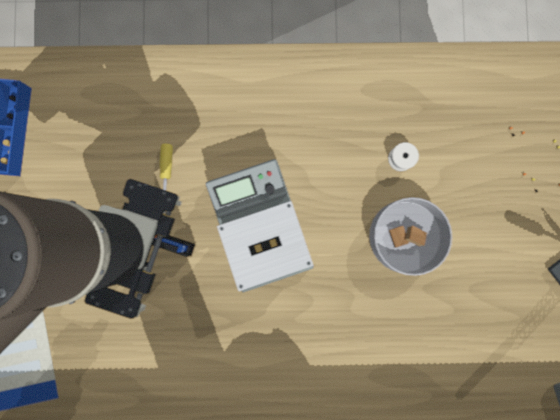

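Both offcuts lie in the bowl at about (400,236) and (416,237), and the slot is clear at (265,246). The blue pack is free to grip. Now I measure the slot.

```bash
python3 - <<'E'
from h import *
D=np.load('pics/t7.npz');im,d=D['im'],D['d']
v,u=np.mgrid[0:420,0:560]
g=cv2.cvtColor(im,cv2.COLOR_RGB2GRAY)
a=(u>235)&(u<297)&(v>225)&(v<268)
dark=a&(g<130)
w=onz('top',np.c_[u[dark],v[dark]],.12)[:,:2]*1000
# keep largest comp, close with brass
m=cv2.morphologyEx(dark.astype(np.uint8),cv2.MORPH_CLOSE,np.ones((5,5)))
n,l,st,ce=cv2.connectedComponentsWithStats(m)
i=1+np.argmax(st[1:,4]);c,_=cv2.findContours((l==i).astype(np.uint8),0,cv2.CHAIN_APPROX_NONE)
print('slot px',ce[i]);w=onz('top',c[0][:,0],.12)[:,:2]*1000
print(cv2.minAreaRect(w.astype(np.float32)))
yy,xx=np.nonzero(l==i);print('mean',onz('top',np.c_[xx,yy],.12).mean(0))
P=pts('top',np.c_[u.ravel(),v.ravel()],d.ravel()).reshape(420,560,3)
pl=(abs(P[...,2]-.12)<.005)&(u>205)&(u<320)&(v>195)&(v<300)
c,_=cv2.findContours(pl.astype(np.uint8),0,cv2.CHAIN_APPROX_NONE)
c=max(c,key=cv2.contourArea);print('plate',cv2.minAreaRect((onz('top',c[:,0],.12)[:,:2]*1000).astype(np.float32)),np.median(P[pl][:,2]))
b=im[225:270,225:305,::-1];cv2.imwrite('pics/c8.png',cv2.resize(b,None,fx=8,fy=8,interpolation=cv2.INTER_CUBIC))
E
```

```text
slot px [264.4637224  245.55835962]
((494.8824157714844, 40.1920166015625), (19.24374771118164, 60.846492767333984), 18.604015350341797)
mean [0.49454154 0.04044391 0.12      ]
plate ((494.6998291015625, 40.82123565673828), (130.13861083984375, 149.73080444335938), 18.10002326965332) 0.12078964791869595
```

View pics/c8.png

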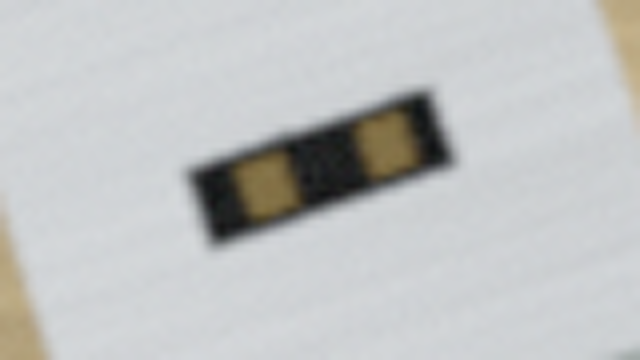

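Emit:
{"method": "carry_out", "body": {"deltas": [[-0.2,0.2,0.3,-4,0],[-0.2,0.2,0.3,-8,0],[-0.2,0.2,0.3,-11,0],[-0.2,0.2,0.3,-12.5,0],[-0.2,0.2,0.3,-12.5,0],[-0.2,0.2,0.3,-12.5,0]], "grip_force": 30}}

```text
time: 15.05
tool_pos: [0.4996, 0.2334, 0.0441]
ee_rot: [-0.576, 0.576, 0.41, -0.41]
wrist_force: [-0.2, 0.2, 1.1]
gripper_width: 0.0525
```

```bash
python3 j.py; python3 - <<'E'
from h import *
im,d=grab('side','s8')
b=cv2.imread('pics/s8.png');cv2.imwrite('pics/c9.png',cv2.resize(b[210:390,170:360],None,fx=3,fy=3,interpolation=cv2.INTER_CUBIC))
E
```

```text
15.05 [0.4996 0.2334 0.0441] jaw 160.86558024507048 y [ 5.e-04  0.e+00 -1.e+00] [-0.2  0.2  1.1] 0.05253102443153487 [ 0.79  0.3  -0.45  0.   -0.82 -1.13]
```

View pics/c9.png

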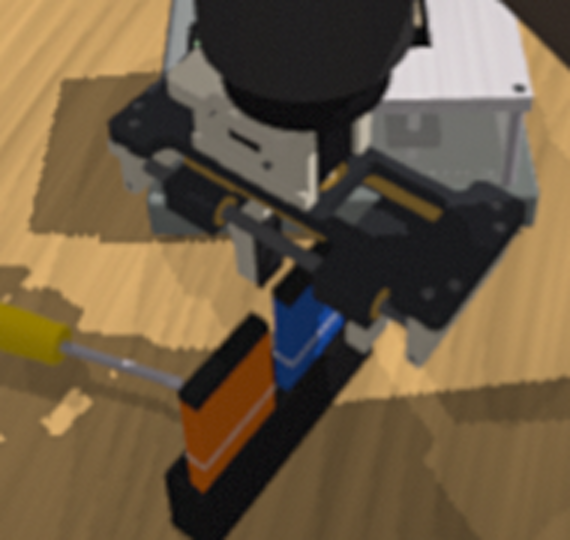

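The fingers straddle the blue pack (at about (310,300) in the crop), clear of the orange one. Grip.

Emit:
{"method": "carry_out", "body": {"deltas": [[1,0,0,0,0],[1,0,0,0,0],[1,0,0,0,0],[1,0,0,0,0],[1,0,0,0,0],[1,0,0,0,0],[1,0,0,0,0],[1,0,0,0,0],[1,0,0,0,0]], "grip_force": 30}}

```text
time: 16.0
tool_pos: [0.4991, 0.2341, 0.0434]
ee_rot: [0.576, -0.576, -0.41, 0.41]
wrist_force: [-0.2, -0.1, 1.7]
gripper_width: 0.0118
```

```bash
python3 j.py
```

```text
16.0 [0.4991 0.2341 0.0434] jaw 160.92393460066276 y [ 1.e-04  1.e-04 -1.e+00] [-0.2 -0.1  1.7] 0.011800068637433983 [ 0.79  0.3  -0.45  0.   -0.82 -1.13]
```

Emit:
{"method": "carry_out", "body": {"deltas": [[1,0,0,2,0],[1,0,0,5,0],[1,0,0,9,0],[1,0,0,13,0],[1,0,-1,15,0],[1,0,-4,15,0.1],[1,0,-8,15,0.25],[1,-0.2,-12,15,0.4],[1,-0.4,-16,15,0.55],[1,-0.4,-19.3,15,0.651],[1,-0.4,-19.3,15,0.651],[1,-0.4,-19.3,15,0.651]]}}

```text
time: 17.2
tool_pos: [0.4948, 0.0403, 0.1932]
ee_rot: [0.415, -0.415, -0.572, 0.572]
wrist_force: [1.1, -0.9, -1.8]
gripper_width: 0.0116
```

```bash
python3 j.py; python3 - <<'E'
from h import *
im,d=grab('side','s9')
b=cv2.imread('pics/s9.png');cv2.imwrite('pics/c10.png',cv2.resize(b[110:260,220:400],None,fx=4,fy=4,interpolation=cv2.INTER_CUBIC))
E
```

```text
17.2 [0.4948 0.0403 0.1932] jaw 18.060633831509477 y [-3.e-04  1.e-04 -1.e+00] [ 1.1 -0.9 -1.8] 0.01160612281264625 [ 0.48  0.06 -0.37 -0.   -1.14 -0.16]
```

View pics/c10.png

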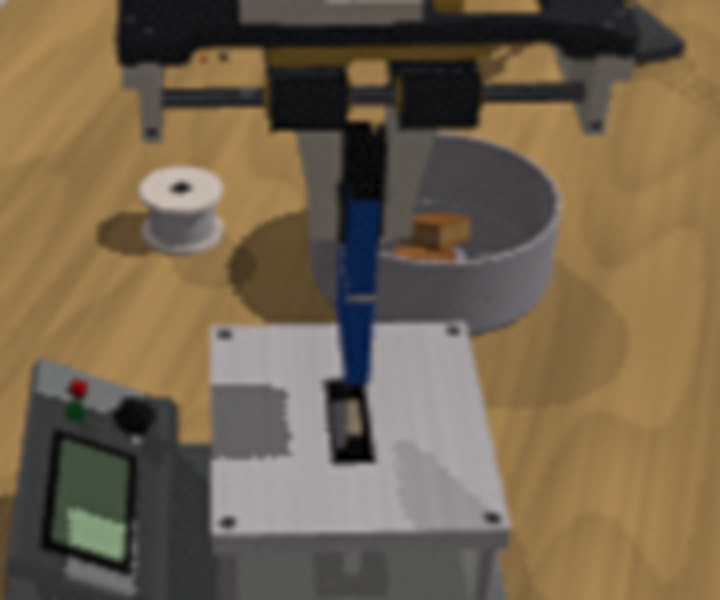

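The pack hangs over the slot (crop (358,385) above slot (348,420)). Next I measure pack position relative to the slot in this same view.

```bash
python3 - <<'E'
from h import *
D=np.load('pics/s9.npz');im,d=D['im'],D['d']
hs=cv2.cvtColor(im,cv2.COLOR_RGB2HSV)
v,u=np.mgrid[0:420,0:560]
P=pts('side',np.c_[u.ravel(),v.ravel()],d.ravel()).reshape(420,560,3)
m=(hs[...,0]>=105)&(hs[...,0]<125)&(hs[...,1]>110)&(u>295)&(u<325)&(v>150)&(v<215)
c=np.array([.4947,.0405]);a=np.radians(18.2);T=np.array([[np.cos(a),np.sin(a)],[-np.sin(a),np.cos(a)]])
for r in range(158,210,5):
  k=m[r]
  if k.sum()<3: continue
  w=P[r][k]; L=(w[:,:2]-c)@T.T*1000
  # edge rays intersect plane local y = med
  print(r,np.nonzero(k)[0][[0,-1]],'local',np.median(L,0).round(1),'xr',L[:,0].min().round(1),L[:,0].max().round(1),'z',np.median(w[:,2]).round(4))
# slot in side view
g=cv2.cvtColor(im,cv2.COLOR_RGB2GRAY)
mm=((g<75)&(u>298)&(u<318)&(v>203)&(v<230)).astype(np.uint8)
mm=cv2.morphologyEx(mm,cv2.MORPH_CLOSE,np.ones((7,7)))
ct,_=cv2.findContours(mm,0,cv2.CHAIN_APPROX_NONE);ct=max(ct,key=cv2.contourArea)
w=onz('side',ct[:,0],.12)[:,:2];L=(w-c)@T.T*1000;print('slot local',L.min(0),L.max(0),cv2.minAreaRect((w*1000).astype(np.float32)))
E
```

```text
163 [306 314] local [ 4.3 25.3] xr -2.3 9.1 z 0.2527
168 [306 314] local [ 3.9 26.2] xr -2.6 8.9 z 0.2436
173 [305 313] local [ 5.1 25.8] xr -1.5 9.0 z 0.2336
178 [305 313] local [ 4.5 25.5] xr -1.9 8.9 z 0.2233
183 [304 309] local [ 8.1 24.5] xr 4.0 9.2 z 0.2124
188 [305 313] local [ 3.9 25.5] xr -34.4 8.9 z 0.2025
193 [306 311] local [ 4.2 26.4] xr -0.1 8.4 z 0.1925
198 [306 311] local [ 3.8 26.3] xr -0.4 8.1 z 0.1816
203 [307 311] local [ 2.5 26.1] xr -1.0 5.8 z 0.1703
slot local [ -8.34743368 -33.47789102] [11.78982468 27.9917604 ] ((497.6785888671875, 38.50102996826172), (19.79451560974121, 61.3171501159668), 16.967864990234375)
```

Emit:
{"method": "carry_out", "body": {"deltas": [[1,0,0,-1,0],[1,0,0,-2,0],[1,0,0,-2.8,0],[1,0,0,-3,0],[1,0,0,-3,0],[1,0,0,-3,0]]}}

```text
time: 17.85
tool_pos: [0.4953, 0.0412, 0.1635]
ee_rot: [0.414, -0.415, -0.573, 0.573]
wrist_force: [-0.2, 0.2, -0.9]
gripper_width: 0.0119
```

```bash
python3 j.py; python3 - <<'E'
from h import *
im,d=grab('side','s10')
b=cv2.imread('pics/s10.png');cv2.imwrite('pics/c11.png',cv2.resize(b[170:240,265:355],None,fx=8,fy=8,interpolation=cv2.INTER_CUBIC))
E
```

```text
17.85 [0.4953 0.0412 0.1635] jaw 18.237050720952908 y [ 1.e-04 -1.e-04 -1.e+00] [-0.2  0.2 -0.9] 0.011910247398527994 [ 0.48  0.09 -0.41  0.   -1.07 -0.16]
```

View pics/c11.png

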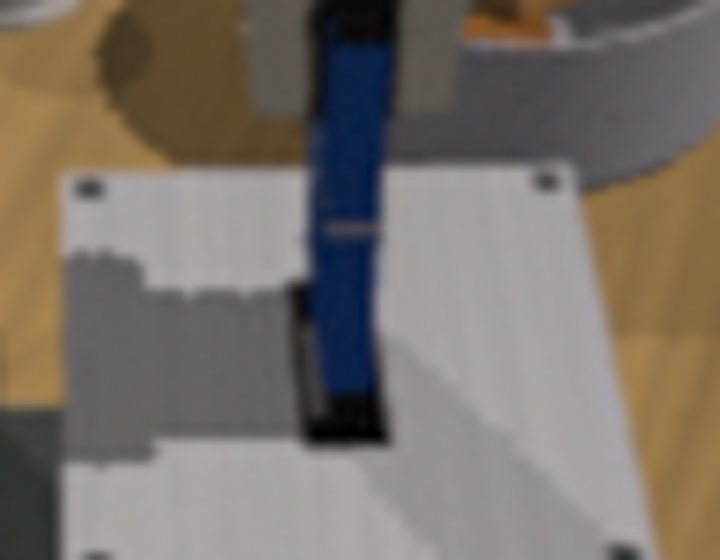

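```bash
python3 - <<'E'
from h import *
c=np.array([.4947,.0405]);a=np.radians(18.2);T=np.array([[np.cos(a),np.sin(a)],[-np.sin(a),np.cos(a)]])
f=lambda r,q,z:print(r,((onz('side',[(265+q[0]/8-.5,170+q[1]/8-.5)],z)[0,:2]-c)@T.T*1000).round(1))
f('blue L',(320,395),.1341);f('blue R',(377,395),.1341)
f('slotL',(305,442),.12);f('slotR',(388,442),.12);f('slot far L',(292,285),.12)
f('lineL',(322,230),.181);f('lineR',(380,230),.181)
E
```

```text
blue L [ 9.1 26.7]
blue R [-3.8 27.1]
slotL [12.1 26.8]
slotR [-6.9 27.4]
slot far L [ 11.4 -30.3]
lineL [10.2 26.1]
lineR [-2.3 26.4]
```

Emit:
{"method": "carry_out", "body": {"deltas": [[1,0.05,-0.15,0,0],[1,0.05,-0.15,-0.5,0],[1,0.05,-0.15,-1.0,0],[1,0.05,-0.15,-1.4,0],[1,0.05,-0.15,-1.8,0],[1,0.05,-0.15,-1.8,0]]}}

```text
time: 18.5
tool_pos: [0.4951, 0.0394, 0.1446]
ee_rot: [0.415, -0.414, -0.572, 0.573]
wrist_force: [0.6, -0.3, -1.8]
gripper_width: 0.0119
```

No contact so far; continue in small steps.

Emit:
{"method": "carry_out", "body": {"deltas": [[1,0,0,-0.3,0],[1,0,0,-0.6,0],[1,0,0,-0.9,0],[1,0,0,-1.2,0],[1,0,0,-1.2,0]]}}

```text
time: 19.0
tool_pos: [0.4953, 0.0395, 0.1329]
ee_rot: [0.415, -0.414, -0.573, 0.573]
wrist_force: [0.0, -0.9, -2.1]
gripper_width: 0.0117
```

```bash
python3 j.py
```

```text
19.0 [0.4953 0.0395 0.1329] jaw 18.216123788638924 y [-8.e-04 -2.e-04 -1.e+00] [ 0.  -0.9 -2.1] 0.011707177285994918 [ 0.48  0.12 -0.46 -0.   -1.   -0.16]
```

Foot is 24 mm below the plate with no side force. Continue to just above the contacts.

Emit:
{"method": "carry_out", "body": {"deltas": [[1,0,0,-0.4,0],[1,0,0,-0.8,0],[1,0,0,-1.2,0],[1,0,0,-1.6,0],[1,0,0,-2.0,0],[1,0,0,-2.0,0]]}}

```text
time: 19.6
tool_pos: [0.4952, 0.0394, 0.1127]
ee_rot: [0.415, -0.414, -0.573, 0.573]
wrist_force: [0.2, 0.5, -1.4]
gripper_width: 0.012
```

Emit:
{"method": "carry_out", "body": {"deltas": [[1,0,0,-0.2,0],[1,0,0,-0.4,0],[1,0,0,-0.6,0],[1,0,0,-0.8,0],[1,0,0,-0.8,0],[1,0,0,-0.8,0]]}}

```text
time: 20.2
tool_pos: [0.4958, 0.0396, 0.1058]
ee_rot: [-0.414, 0.415, 0.573, -0.573]
wrist_force: [-2.6, 0.5, 5.3]
gripper_width: 0.0114
```

```bash
python3 j.py; python3 - <<'E'
from h import *
im,d=grab('side','s11')
b=cv2.imread('pics/s11.png');cv2.imwrite('pics/c12.png',cv2.resize(b[170:240,265:355],None,fx=8,fy=8,interpolation=cv2.INTER_CUBIC))
E
```

```text
20.2 [0.4958 0.0396 0.1058] jaw 18.231815019946595 y [ 6.e-04  0.e+00 -1.e+00] [-2.6  0.5  5.3] 0.011446818753965813 [ 0.48  0.14 -0.49  0.   -0.93 -0.16]
```

View pics/c12.png

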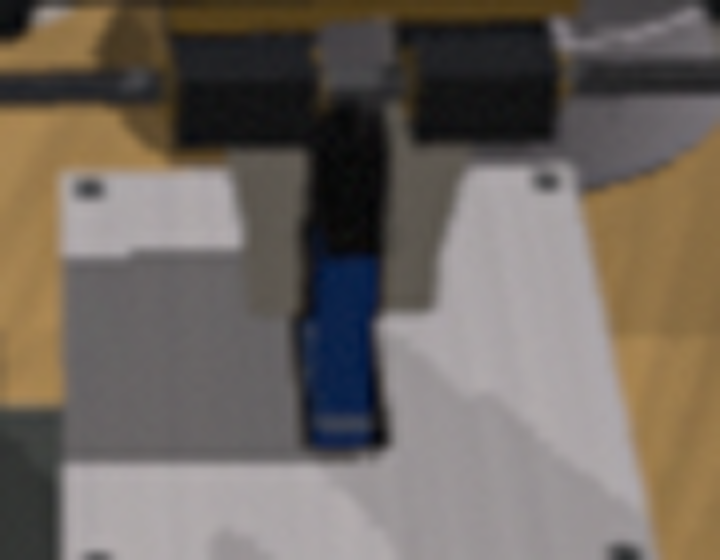

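White line (crop row 422) is still about 3 mm above the guard edge. That agrees with TCP depth (51.6 mm) and about 7 N of spring force. Press 3.5 mm further.

Emit:
{"method": "carry_out", "body": {"deltas": [[1,0,0,-0.1,0],[1,0,0,-0.2,0],[1,0,0,-0.3,0],[1,0,0,-0.38,0],[1,0,0,-0.38,0],[1,0,0,-0.38,0],[1,0,0,-0.38,0]]}}

```text
time: 20.95
tool_pos: [0.4959, 0.0396, 0.1023]
ee_rot: [-0.414, 0.415, 0.573, -0.573]
wrist_force: [-2.4, 0.6, 7.3]
gripper_width: 0.0114
```

```bash
python3 j.py; python3 - <<'E'
from h import *
im,d=grab('side','s12')
b=cv2.imread('pics/s12.png');cv2.imwrite('pics/c13.png',cv2.resize(b[170:240,265:355],None,fx=8,fy=8,interpolation=cv2.INTER_CUBIC))
im,d=grab('top','t12')
E
python3 j.py
```

```text
20.95 [0.4959 0.0396 0.1023] jaw 18.235870236999403 y [ 8.e-04  1.e-04 -1.e+00] [-2.4  0.6  7.3] 0.011433501931995252 [ 0.48  0.15 -0.5   0.   -0.92 -0.16]
21.05 [0.4958 0.0396 0.1023] jaw 18.23822848865447 y [ 8.e-04  1.e-04 -1.e+00] [-2.9  0.7  8.5] 0.011828656896060876 [ 0.48  0.15 -0.5   0.   -0.92 -0.16]
```

View pics/c13.png

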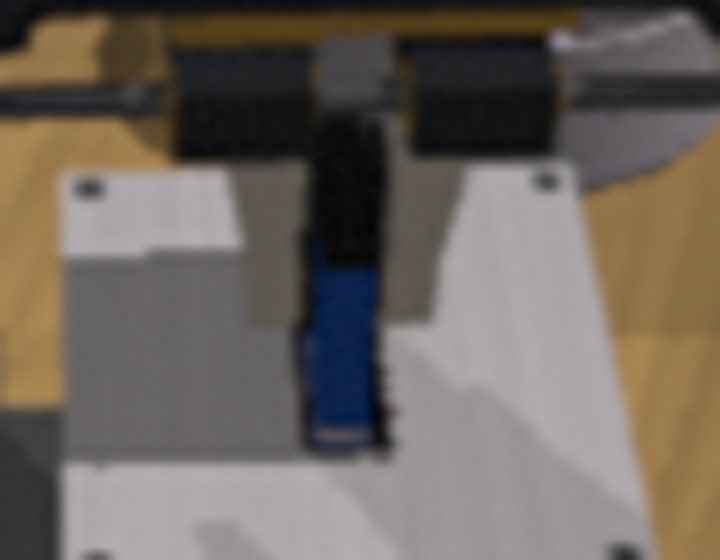

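View pics/t12.png

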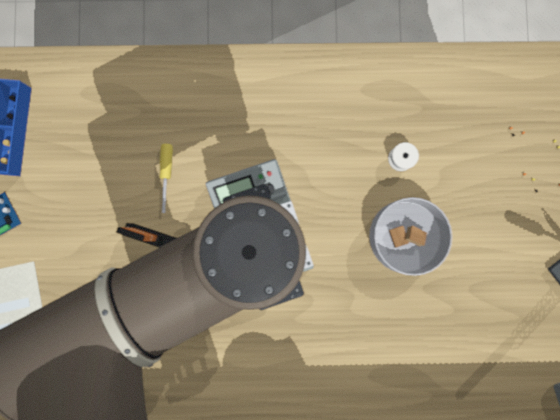

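All measures agree. The TCP gives a foot depth of about 55 mm, spring load is about 10 N, and the white line is at the guard's level. Offcuts are in the bowl, and the orange pack, reel and driver are in place. Handing in.

```bash
python3 -c "
from workcell import robot
robot.close_job()"; python3 j.py
```

```text
the job is handed in; nothing more can be done
the job is handed in; nothing more can be done
```

The job is handed in: both offcuts are in the scrap bowl and the blue pack is pressed onto the sprung contacts, still gripped at a 30 N setting. It took about 21 s on the robot's clock; no verdict was reported.

**Last checks**
- **Pack depth:** the foot is about 55 mm below the guard's top by TCP travel. The vertical force is about 10 N, allowing for the pack's weight, which fits the spring at about 7 mm of travel.
- **White line:** in the side view it sits at the guard's top, to within about a pixel (1–2 mm).
- **Fit:** the pack went through the slot with no noticeable side force. At the end the wrist read about 3 N sideways, and the fingers were 11.8 mm apart.
- **Other items:** the top view shows both offcuts in the bowl and the reel and screwdriver where they were. The orange pack, partly hidden by the arm, also looks undisturbed.

**What disagreed**
- **Fingertip height:** the reported TCP did not match the real fingertips, which sit about 35–40 mm higher. My first two tries at the first offcut therefore closed above it, without touching anything. I found this in the side camera's depth and corrected for it from then on.
- **Camera agreement:** the two cameras differed by 2–3 mm on the slot and the pack, so I aligned the pack over the slot within the side view alone, plus a 1.5 mm shift along the slot.
- **Plate contact:** the fingertips touched the guard plate with about 12 N while gripping the first offcut.

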